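# Strip the empty core off the label holder

## Task

Slide the empty cardboard core off the open end of the label holder's arm without straining the arm (the arm has been knocked askew and bent sideways, so feel your way along it and hardly press on it), then put the core down gently on the floor of the white basket that already has a core standing in it. Do not knock that core over or shove the tape roll about, and let go at the end.

Things in the scene. Friction and masses are not known exactly. Their poses are not given: they have to be found in the camera images.
- holder: Grey steel label holder, fixed: foot plate 150 x 110 mm, 12 mm thick; upright 30 x 46 mm, 157 mm tall. Origin: on the table under the upright's centre. x axis: roughly the way its arm sticks out. The arm is a level, rigid, round aluminium bar 25 mm in diameter, fixed at the upright, with a plain rounded open end about 210 mm from the upright's centre. A 38 mm collar on it ends 21 mm from that centre.
- clamp (a point): Centre of the clamp in the upright, 135 mm above the table, the arm's height. Axes as the holder's. The arm is NOT along the x axis: it starts up to 5 mm to one side of this point, is swung sideways by up to 0.1 rad, and 100 mm from here it has a sideways bend of up to 0.2 rad, either way. None of this is reported; see or feel it. More than 10 N between core and arm strains the arm.
- core: Empty cardboard core: tube 40 mm outside, 30 mm inside, 24 mm long, 30 to 60 g, hanging on the arm 55 to 70 mm from the clamp point. Origin: centre of the tube. x: along its bore, at the start towards the arm's open end. It has 2.5 mm play all round on the arm: it hangs about 2.5 mm below the arm's axis and may be cocked sideways up to 0.05 rad from the arm's direction.
- basket: White stock basket, fixed, open on top: 130 (its x) x 170 (its y) mm outside, 50 mm high, walls 4 mm, floor 4 mm thick. Origin: centre of its underside on the table. The free space for the core lies at its -y half. Holds one standing core. A second basket of the same kind nearby holds cartons instead.
- spare: The cardboard core already in the basket, loose, of the same size (40 mm outside, 24 mm tall) but standing on end near the basket's +y end, about 53 mm from its centre. Origin: centre of its underside, z up.
- tape: Loose cream roll of packing tape lying flat on the table beside the holder, 90 mm in diameter, 45 mm high, 200 g. Origin: centre of its underside.
Things that resemble listed ones, but are neither listed nor needed, are in the scene too. Leave any blue or purple look-alike of the core alone.

How it is judged:
By the outcome, as a careful person would: the job done as asked, in the order asked, and still so for the second after the job is handed in, with the robot touching nothing.
It also fails if it takes over 72 s, if anything falls off the work surface, if the arm or the gripper's body presses on something with over 40 N, if the wrist force passes 120 N, or if a joint passes its speed limit or range.

## Robot

A 6-joint arm with a two-finger parallel gripper is mounted at the origin on the work surface. World frame = base frame: x ahead of the robot, y to its left, z up, the work surface at z = 0. Lengths are in m, angles in rad, forces in N, time in s.
With the tool pointing down it reaches from about 0.275 to 1 m from the base axis. Payload 8.4 kg.
Tool frame: the origin (TCP) lies at the very end of the fingers, on their centre line; the grasp point (between the pads) lies env.hold_point_z behind it (env.hold_point_z is the distance from the TCP to the grasp point, in m); x points along the fingers, z is the direction in which the jaws open and shut, and the axes are right-handed (so a half turn about x gives the same grasp; the last joint's range is limited). The gripper opens to 85 mm and grips with 20 to 120 N. Pads are 22 mm wide; open, the fingers measure 114 mm over their backs; the gripper's body (76 mm by 85 mm) begins 54 mm behind the grasp point. The pads swing forward as they close: fully open they stand 13 mm farther back than shut.
Start: joints at [-1.127, 0.353, 1.633, -0, 1.155, -0.002], TCP at [0.269, -0.564, 0.231] pointing down, gripper open.
Joint ranges: [-2.63, 2.63], [-0.92, 2.1], [0.06, 2.66], [-1.3, 4.44], [0, 2.69], [-3.02, 3.02]. Speed limits (rad/s): [2.22, 2.22, 2.79, 3.14, 3.14, 3.14].

## Interface

Orientations are given as a unit quaternion [w, x, y, z].
In Python, from rig import env, cams gives the robot as it stands.
- The arm moves only by the shell command python3 -m crank 'ROWS' [OPENING] [FORCE]. ROWS is JSON, a list of rows, each an object of numbers: "dx", "dy", "dz": the shift along the world's x, y, z in units of 30 mm (1.0 is 30 mm); "turn": the turn about the world's z in units of 5 degrees (1.0 is 5 degrees). A call has exactly 10 rows; each row shifts and turns the pose as measured when the row begins; what a row does not reach is not made up. A row lasts 1/12 s, in which the tool goes at most 41.7 mm and 7.16 degrees, less where a joint would pass 70% of its speed; a pose out of reach is approached as far as the arm can. A call is refused whole if a number of a shift passes 1 or a number of a turn 1, either way. A call with a gripper value outside its range is refused whole. OPENING is the opening, from 0 (shut) to 1 (fully open), set as the call begins (- or left out, the last holds). The fingers move at their own pace and stop on an object; FORCE is the grip in N (left out, the last holds). Time passes only in rows, so rows that do not move let the fingers close, or fill a call up. It gives the time, the measured TCP pose, the force and the opening at its end, in the units of the state.
- env.read_state(): the state, without advancing time (a new reading comes with each control period).
- cams.snapshot(name): name is "side" or "top"; returns the picture (420x560x3 uint8, blue, green, red); there is no depth.
- cams.camera_params(name): a dict with "vfov" (degrees; the focal length in pixels is half the picture's height over the tangent of half this angle, whatever the lens; pixels are square), "cx", "cy" (the principal point, pixels), "position" and "rotation" of the camera in the world. Camera axes: x right, y down, z forward; pixel columns grow to the right and rows downward; lengths in m; the calibration is good to about 2 mm. A picture is of the moment at which its call begins. camera_params takes no time and is no camera call.
- env.hand_in(): hands the job in, once; it reports no verdict.
The state is a dict: "time_s": time; "joints": joint angles; "qvel": joint speeds; "joint_efforts": joint torques, N m; "eef_pos": TCP position; "eef_rot": TCP orientation; "wrist_force": force on the tool from outside, world axes, zero at the start; "moment": the same for the moment, N m; "width": finger opening in m.
Only numpy, scipy, OpenCV 4.12 (cv2) and the standard library are available. Lean on these libraries where they do the work, as an engineer would, in place of code of your own. Each camera call takes 0.05 s, during which the arm holds its last target. There are 200 camera calls.

## Working session

There is one attempt and no reset: what is moved stays moved. The work goes in short steps, Python scripts to look and compute and a shell command to move; the robot and the scene stay as the last step left them, time stands still between calls to the robot, and variables do not carry over. Pictures are saved under pics/ and viewed, about 8 in all and at most 12, crops included, and the job is handed in when it is done.

```bash
mkdir -p pics; ls
python3 - <<'E'
from rig import env,cams
import cv2
for n in("side","top"):
    cv2.imwrite(f"pics/{n}0.png",cams.snapshot(n)); print(n,cams.camera_params(n))
print(env.read_state(),env.hold_point_z)
E
```

```text
pics
side {'vfov': 51.67376191758376, 'cx': 277.28121372295675, 'cy': 215.12145357853717, 'position': array([ 0.32960405, -0.55161753,  0.65936586]), 'rotation': array([-0.39550581,  0.90508596, -0.14491141,  0.05826869])}
top {'vfov': 47.983803930047806, 'cx': 274.203893160705, 'cy': 216.75193322609584, 'position': array([0.3447855 , 0.02629866, 1.01097096]), 'rotation': array([-0.07531746,  0.7280237 , -0.6777553 ,  0.07040263])}
{'time_s': 0.1, 'joints': array([-1.12741263e+00,  3.53582604e-01,  1.63404615e+00,  4.90408145e-06,
        1.15519116e+00, -2.38474630e-03]), 'qvel': array([-0.00075012, -0.00197314, -0.00140962,  0.00107987,  0.00070445,
       -0.0009363 ]), 'joint_efforts': array([ 5.33695857e-04, -6.06357837e+01, -3.42822182e+01, -5.85810108e-05,
        4.03127895e-03,  1.48646228e-05]), 'eef_pos': array([ 0.2693009 , -0.56354373,  0.23064026]), 'eef_rot': array([ 0.59778756,  0.37734442,  0.59851885, -0.37687718]), 'wrist_force': array([-0.03895851,  0.49851539,  0.19971734]), 'moment': array([ 0.0208693,  0.0499083, -0.0180348]), 'width': 0.08570287798893998} 0.0187
```

View pics/side0.png

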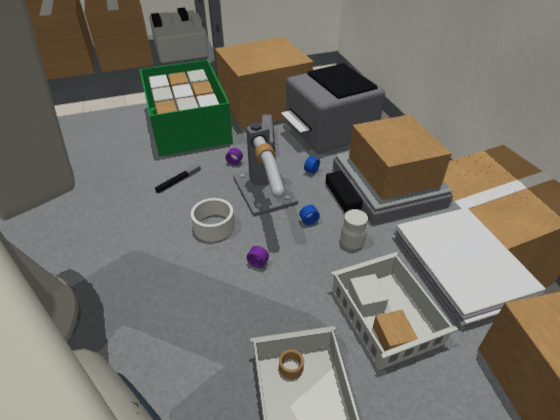

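View pics/top0.png

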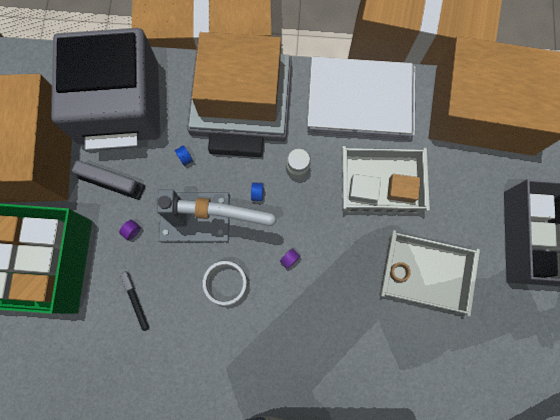

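```bash
cat > h.py <<'E'
import numpy as np, cv2
from scipy.spatial.transform import Rotation as R
from rig import env,cams
def cam(n):
    p=cams.camera_params(n); q=p["rotation"]
    return p, R.from_quat([q[1],q[2],q[3],q[0]]).as_matrix(), 210/np.tan(np.radians(p["vfov"])/2)
def plane(n,uv,z):
    p,M,f=cam(n); d=M@[(uv[0]-p["cx"])/f,(uv[1]-p["cy"])/f,1]
    c=np.array(p["position"]); return c+d*(z-c[2])/d[2]
def proj(n,X):
    p,M,f=cam(n); c=M.T@(np.array(X)-p["position"]); return np.round([f*c[0]/c[2]+p["cx"],f*c[1]/c[2]+p["cy"]],1)
E
python3 - <<'E'
from h import *
np.set_printoptions(precision=4,suppress=True)
t=cv2.imread("pics/top0.png"); s=cv2.imread("pics/side0.png")
def brown(im,x0,y0,x1,y1):
    h=cv2.cvtColor(im,cv2.COLOR_BGR2HSV)[y0:y1,x0:x1]
    m=((h[...,0]>5)&(h[...,0]<22)&(h[...,1]>110)&(h[...,2]>50)).astype(np.uint8)
    n,l,st,c=cv2.connectedComponentsWithStats(m); k=1+np.argmax(st[1:,4]); 
    return c[k]+[x0,y0], st[k], cv2.minAreaRect(np.argwhere(l==k)[:,::-1].astype(np.float32)+np.float32([x0,y0]))
for n,im,b in(("top",t,(185,190,225,230)),("side",s,(250,138,285,165))):
    c,st,r=brown(im,*b); print("core",n,c,st,r,plane(n,c,.1325),plane(n,c,.145))
c,st,r=brown(t,385,258,415,288); print("spare",c,st,plane("top",c,.028)); 
c,st,r=brown(s,270,340,310,385); print("spare side",c,st,plane("side",c,.02))
# arm: bright columns -> mid row
g=cv2.cvtColor(t,cv2.COLOR_BGR2HSV)
for u in range(180,278,6):
    col=g[196:232,u]; m=np.where((col[:,2]>135)&(col[:,1]<60))[0]
    if len(m): v=196+(m.min()+m.max())/2; print(u,m.min()+196,m.max()+196,plane("top",(u,v),.137)[:2])
# basket rim corners (top), outer
for uv in((393,233),(480,249),(470,315),(382,297)): print("basket",plane("top",uv,.05))
print("tape",plane("top",(225,283),.045)); print("upright",plane("top",(167,202),.157))
a=cv2.resize(t[180:250,145:295],None,fx=5,fy=5,interpolation=cv2.INTER_CUBIC)
b=cv2.resize(s[115:215,215:325],None,fx=5,fy=5,interpolation=cv2.INTER_CUBIC)[:,:]
a=cv2.resize(a,(750,350)); b=cv2.resize(s[115:215,215:325],(270,245),interpolation=cv2.INTER_CUBIC)
d=cv2.resize(t[225:320,375:485],(284,245),interpolation=cv2.INTER_CUBIC)
o=np.zeros((600,750,3),np.uint8); o[:350]=a; o[350:595,:270]=b; o[350:595,280:564]=d
cv2.imwrite("pics/c1.png",o)
E
```

```text
core top [201.3153 207.8559] [ 10   8  14  20 222] ((201.33074951171875, 207.7081756591797), (12.475658416748047, 19.08775520324707), 3.5763344764709473) [0.5358 0.1791 0.1325] [0.5331 0.177  0.145 ]
core side [262.6039 150.4221] [  5   6  20  20 154] ((263.88458251953125, 152.07691955566406), (16.086305618286133, 18.582456588745117), 56.3099365234375) [0.5329 0.1922 0.1325] [0.528  0.1745 0.145 ]
spare [400.0824 271.4353] [ 6  5 19 18 85] [ 0.4532 -0.2286  0.028 ]
spare side [290.9266 363.7443] [ 10  10  23  29 395] [ 0.4503 -0.2303  0.02  ]
180 201 210 [0.5365 0.2193]
186 201 211 [0.5363 0.2078]
192 201 211 [0.5372 0.1964]
198 219 220 [0.5119 0.1823]
204 220 220 [0.5118 0.1709]
210 203 221 [0.528  0.1611]
216 203 217 [0.5327 0.1501]
222 198 218 [0.5373 0.1391]
228 205 215 [0.5343 0.1274]
234 206 217 [0.5322 0.1158]
240 207 218 [0.5311 0.1043]
246 208 219 [0.5299 0.0928]
252 210 220 [0.5279 0.0812]
258 211 221 [0.5267 0.0697]
264 212 223 [0.5247 0.0582]
270 213 223 [0.5245 0.0468]
basket [ 0.529 -0.207  0.05 ]
basket [ 0.5084 -0.3857  0.05  ]
basket [ 0.3739 -0.3635  0.05  ]
basket [ 0.3968 -0.1875  0.05  ]
tape [0.4024 0.1302 0.045 ]
upright [0.537  0.2397 0.157 ]
```

View pics/c1.png

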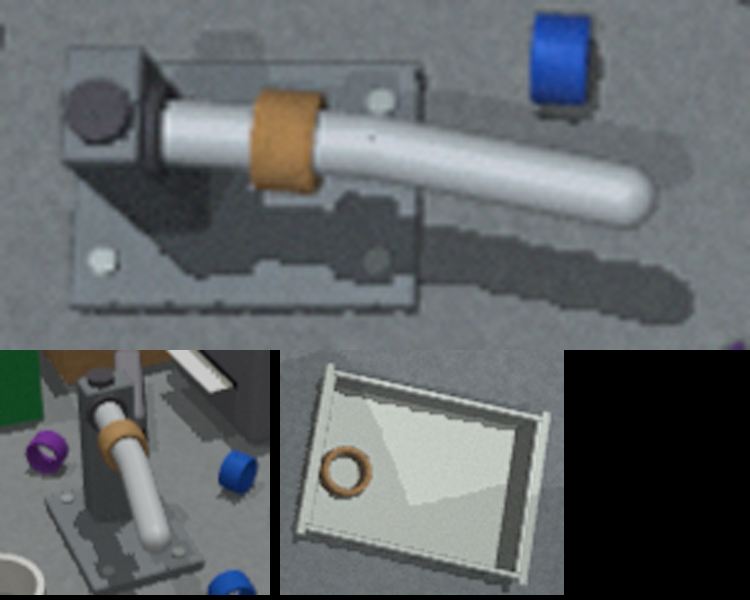

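Run:
```python
from h import *
np.set_printoptions(precision=4,suppress=True)
t=cv2.GaussianBlur(cv2.cvtColor(cv2.imread("pics/top0.png"),cv2.COLOR_BGR2GRAY).astype(float),(3,3),0)
P=[]
for u in list(range(182,192,2))+list(range(214,268,4)):
    vg=206+max(0,(u-180))*.13; c=t[:,u]; g=np.gradient(c)
    a=np.arange(int(vg-11),int(vg-2)); b=np.arange(int(vg+3),int(vg+12))
    def sub(i,s):
        k=i[np.argmax(s*g[i])]; w=np.clip(s*g[k-1:k+2],0,None); return (w*np.arange(k-1,k+2)).sum()/w.sum()
    e1,e2=sub(a,1),sub(b,-1); p=plane("top",(u,(e1+e2)/2),.135); P.append(p[:2]); print(u,round(e1,1),round(e2,1),p[:2])
P=np.array(P)
for n,q in(("in",P[:7]),("out",P[9:])): print(n,np.polyfit(q[:,1],q[:,0],1))
print("core",plane("top",(202.4,208.2),.1325),"end",plane("top",(275.5,219),.135))
st=env.read_state(); q=st["eef_rot"]; print(R.from_quat([*q[1:],q[0]]).as_matrix())
for uv in((188,197),(229,192),(229,243),(158,242)): print("plate",plane("top",uv,.012)[:2])
```

```text
182 200.2 212.0 [0.536  0.2158]
184 200.9 212.0 [0.5355 0.2119]
186 201.0 212.1 [0.5358 0.2081]
188 201.1 212.0 [0.536  0.2043]
190 201.1 212.1 [0.5362 0.2005]
214 203.0 218.1 [0.5318 0.1541]
218 203.9 218.9 [0.5306 0.1464]
222 204.2 219.0 [0.5308 0.1387]
226 204.9 214.9 [0.5346 0.1315]
230 205.1 215.9 [0.5341 0.1238]
234 206.1 216.7 [0.5328 0.116 ]
238 207.0 217.1 [0.5321 0.1083]
242 208.0 218.0 [0.5309 0.1006]
246 208.2 218.9 [0.5303 0.0929]
250 209.2 219.9 [0.5289 0.0852]
254 210.1 220.8 [0.5277 0.0775]
258 211.0 221.0 [0.5271 0.0698]
262 212.0 222.0 [0.5258 0.0621]
266 212.2 223.0 [0.5252 0.0544]
in [0.079  0.5194]
out [0.1289 0.518 ]
core [0.5353 0.177  0.1325] end [0.5237 0.0363 0.135 ]
[[-0.0005  0.9023  0.4311]
 [ 0.0011  0.4311 -0.9023]
 [-1.      0.     -0.0012]]
plate [0.5841 0.2316]
plate [0.6017 0.1434]
plate [0.4895 0.1331]
plate [0.4808 0.2848]
```

```bash
python3 -m crank '[{"dx":0.3,"dy":0.82,"turn":0.43},{"dx":0.3,"dy":0.82,"turn":0.43},{"dx":0.3,"dy":0.82,"turn":0.43},{"dx":0.3,"dy":0.82,"turn":0.43},{"dx":0.3,"dy":0.82,"turn":0.43},{"dx":0.3,"dy":0.82,"turn":0.43},{"dx":0.3,"dy":0.82,"turn":0.43},{"dx":0.3,"dy":0.82,"turn":0.43},{"dx":0.3,"dy":0.82,"turn":0.43},{"dx":0.3,"dy":0.82,"turn":0.43}]' 1 20
python3 -m crank '[{"dx":0.3,"dy":0.82,"turn":0.43},{"dx":0.3,"dy":0.82,"turn":0.43},{"dx":0.3,"dy":0.82,"turn":0.43},{"dx":0.3,"dy":0.82,"turn":0.43},{"dx":0.3,"dy":0.82,"turn":0.43},{"dx":0.3,"dy":0.82,"turn":0.43},{"dx":0.3,"dy":0.82,"turn":0.43},{"dx":0.3,"dy":0.82,"turn":0.43},{"dx":0.3,"dy":0.82,"turn":0.43},{"dx":0.3,"dy":0.82,"turn":0.43}]'
```

```text
invalid input at $[0]: expected keys dx, dy, dz, turn
invalid input at $[0]: expected keys dx, dy, dz, turn
```

```bash
python3 -m crank '[{"dx":0.3,"dy":0.82,"dz":0,"turn":0.43},{"dx":0.3,"dy":0.82,"dz":0,"turn":0.43},{"dx":0.3,"dy":0.82,"dz":0,"turn":0.43},{"dx":0.3,"dy":0.82,"dz":0,"turn":0.43},{"dx":0.3,"dy":0.82,"dz":0,"turn":0.43},{"dx":0.3,"dy":0.82,"dz":0,"turn":0.43},{"dx":0.3,"dy":0.82,"dz":0,"turn":0.43},{"dx":0.3,"dy":0.82,"dz":0,"turn":0.43},{"dx":0.3,"dy":0.82,"dz":0,"turn":0.43},{"dx":0.3,"dy":0.82,"dz":0,"turn":0.43}]' 1 20
python3 -m crank '[{"dx":0.3,"dy":0.82,"dz":0,"turn":0.43},{"dx":0.3,"dy":0.82,"dz":0,"turn":0.43},{"dx":0.3,"dy":0.82,"dz":0,"turn":0.43},{"dx":0.3,"dy":0.82,"dz":0,"turn":0.43},{"dx":0.3,"dy":0.82,"dz":0,"turn":0.43},{"dx":0.3,"dy":0.82,"dz":0,"turn":0.43},{"dx":0.3,"dy":0.82,"dz":0,"turn":0.43},{"dx":0.3,"dy":0.82,"dz":0,"turn":0.43},{"dx":0.3,"dy":0.82,"dz":0,"turn":0.43},{"dx":0.3,"dy":0.82,"dz":0,"turn":0.43}]'
```

```text
time_s: 0.93
eef_pos: [0.358, -0.3096, 0.2266]
eef_rot: [0.657, 0.256, 0.661, -0.255]
wrist_force: [0.3, -0.7, -0.0]
width: 0.0853
time_s: 1.77
eef_pos: [0.4481, -0.0498, 0.2251]
eef_rot: [0.693, 0.122, 0.7, -0.122]
wrist_force: [1.4, -0.2, -0.1]
width: 0.0852
```

```bash
python3 -m crank '[{"dx":0.35,"dy":0.9,"dz":0,"turn":0.5},{"dx":0.35,"dy":0.9,"dz":0,"turn":0.5},{"dx":0.35,"dy":0.9,"dz":0,"turn":0.5},{"dx":0.35,"dy":0.9,"dz":0,"turn":0.5},{"dx":0.35,"dy":0.9,"dz":0,"turn":0.5},{"dx":0.35,"dy":0.9,"dz":0,"turn":0.5},{"dx":0.35,"dy":0.9,"dz":0,"turn":0.5},{"dx":0.3,"dy":0.9,"dz":0,"turn":0.4},{"dx":0,"dy":0.1,"dz":0,"turn":0},{"dx":0,"dy":0,"dz":0,"turn":0}]'
python3 - <<'E'
from h import *
st=env.read_state(); q=st["eef_rot"]; m=R.from_quat([*q[1:],q[0]]).as_matrix(); print(st["eef_pos"],m[:,2],m[:,0],st["wrist_force"],st["joints"])
E
```

```text
time_s: 2.6
eef_pos: [0.532, 0.1859, 0.2226]
eef_rot: [0.703, -0.007, 0.711, 0.006]
wrist_force: [-0.8, -0.5, -0.1]
width: 0.086
[0.53197104 0.18587412 0.2225578 ] [ 0.99976269  0.01824207 -0.01190769] [-0.01187768 -0.0017525  -0.99992792] [-0.7550789  -0.46007495 -0.13217398] [0.33213629 0.27306343 1.76724998 0.00247046 1.11308072 0.31277799]
```

```bash
python3 -m crank '[{"dx":0.06,"dy":-0.15,"dz":0,"turn":-0.1},{"dx":0.06,"dy":-0.15,"dz":0,"turn":-0.1},{"dx":0,"dy":0,"dz":-0.6,"turn":0},{"dx":0,"dy":0,"dz":-0.6,"turn":0},{"dx":0,"dy":0,"dz":-0.6,"turn":0},{"dx":0,"dy":0,"dz":-0.6,"turn":0},{"dx":0,"dy":0,"dz":-0.6,"turn":0},{"dx":0,"dy":0,"dz":-0.4,"turn":0},{"dx":0,"dy":0,"dz":0,"turn":0},{"dx":0,"dy":0,"dz":0,"turn":0}]'
python3 - <<'E'
from h import *
st=env.read_state(); q=st["eef_rot"]; m=R.from_quat([*q[1:],q[0]]).as_matrix(); print(st["eef_pos"],m[:,2],m[:,0],st["wrist_force"])
s=cams.snapshot("side");t=cams.snapshot("top"); cv2.imwrite("pics/s2.png",s)
o=np.hstack([cv2.resize(s[110:210,215:315],(400,400),interpolation=cv2.INTER_CUBIC),cv2.resize(t[160:260,150:250],(400,400),interpolation=cv2.INTER_CUBIC)])
cv2.imwrite("pics/c2.png",o)
E
```

```text
time_s: 3.43
eef_pos: [0.5341, 0.1615, 0.1182]
eef_rot: [0.703, 0.005, 0.711, -0.008]
wrist_force: [0.7, -0.2, -0.1]
width: 0.0855
[0.53409452 0.16154214 0.11819871] [ 0.99974115 -0.01952353 -0.01168208] [-0.01176872 -0.00432897 -0.99992138] [ 0.65042962 -0.17923398 -0.10545735]
```

View pics/c2.png

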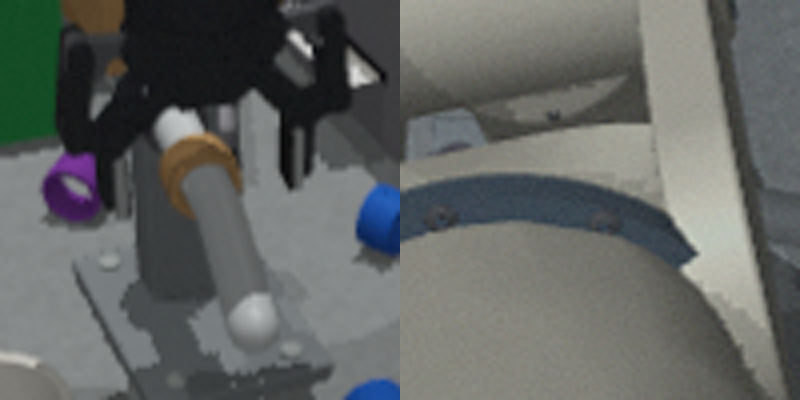

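```bash
python3 -m crank '[{"dx":0,"dy":0.1,"dz":-0.02,"turn":0.05},{"dx":0,"dy":0.1,"dz":-0.02,"turn":0.05},{"dx":0,"dy":0.1,"dz":-0.02,"turn":0.05},{"dx":0,"dy":0.1,"dz":-0.02,"turn":0.05},{"dx":0,"dy":0.1,"dz":-0.02,"turn":0},{"dx":0,"dy":0,"dz":0,"turn":0},{"dx":0,"dy":0,"dz":0,"turn":0},{"dx":0,"dy":0,"dz":0,"turn":0},{"dx":0,"dy":0,"dz":0,"turn":0},{"dx":0,"dy":0,"dz":0,"turn":0}]' 0.55
python3 -c "
from h import *
st=env.read_state(); q=st['eef_rot']; m=R.from_quat([*q[1:],q[0]]).as_matrix(); print(st['eef_pos'],m[:,2],st['wrist_force'],st['width'],st['qvel'])"
```

```text
time_s: 4.37
eef_pos: [0.5368, 0.1797, 0.1197]
eef_rot: [0.706, -0.001, 0.709, -0.0]
wrist_force: [-0.8, -0.3, 0.7]
width: 0.0469
[0.53678042 0.17968574 0.11966562] [ 9.99990624e-01  8.25267275e-04 -4.25091556e-03] [-0.80090227 -0.25107962  0.72785996] 0.04686220965571904 [ 0.00128167 -0.00042774  0.00016022 -0.0007451   0.00279741  0.00060159]
```

```bash
python3 -m crank '[{"dx":0,"dy":-0.05,"dz":-0.06,"turn":0},{"dx":0,"dy":-0.05,"dz":-0.06,"turn":0},{"dx":0,"dy":0,"dz":-0.06,"turn":0},{"dx":0,"dy":0,"dz":0,"turn":0},{"dx":0,"dy":0,"dz":0,"turn":0},{"dx":0,"dy":0,"dz":0,"turn":0},{"dx":0,"dy":0,"dz":0,"turn":0},{"dx":0,"dy":0,"dz":0,"turn":0},{"dx":0,"dy":0,"dz":0,"turn":0},{"dx":0,"dy":0,"dz":0,"turn":0}]' 
python3 -m crank '[{"dx":0,"dy":0,"dz":0,"turn":0},{"dx":0,"dy":0,"dz":0,"turn":0},{"dx":0,"dy":0,"dz":0,"turn":0},{"dx":0,"dy":0,"dz":0,"turn":0},{"dx":0,"dy":0,"dz":0,"turn":0},{"dx":0,"dy":0,"dz":0,"turn":0},{"dx":0,"dy":0,"dz":0,"turn":0},{"dx":0,"dy":0,"dz":0,"turn":0},{"dx":0,"dy":0,"dz":0,"turn":0},{"dx":0,"dy":0,"dz":0,"turn":0}]' 0.53
python3 - <<'E'
from h import *
st=env.read_state(); q=st["eef_rot"]; m=R.from_quat([*q[1:],q[0]]).as_matrix(); print(st["eef_pos"],m[:,2],m[:,0],st["wrist_force"],st["width"])
s=cams.snapshot("side"); cv2.imwrite("pics/s3.png",s)
cv2.imwrite("pics/c3.png",cv2.resize(s[110:200,225:325],(800,600)[:1]+(600,),interpolation=cv2.INTER_CUBIC))
E
```

```text
time_s: 5.2
eef_pos: [0.5367, 0.1758, 0.1134]
eef_rot: [0.705, -0.001, 0.709, -0.001]
wrist_force: [0.1, 0.2, 0.0]
width: 0.047
time_s: 6.03
eef_pos: [0.5367, 0.1759, 0.1136]
eef_rot: [0.706, -0.001, 0.709, -0.001]
wrist_force: [-0.3, 0.1, 0.5]
width: 0.0453
[0.53674499 0.1758893  0.11356838] [ 9.99989828e-01  2.14376128e-04 -4.50533293e-03] [-0.00450485 -0.00222273 -0.99998738] [-0.2740978   0.09238807  0.53808407] 0.04534739104964225
```

View pics/c3.png

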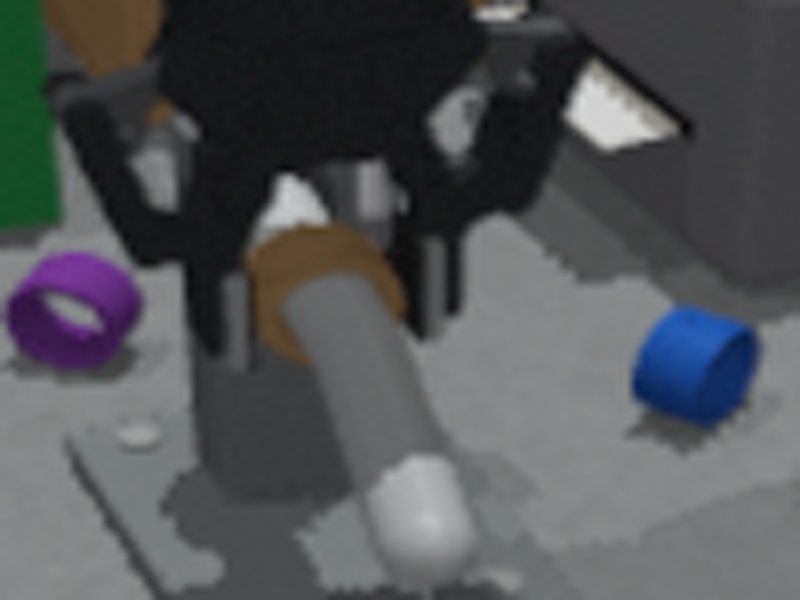

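```bash
python3 -m crank '[{"dx":-0.035,"dy":0.03,"dz":0,"turn":0},{"dx":0,"dy":0,"dz":0,"turn":0},{"dx":0,"dy":0,"dz":0,"turn":0},{"dx":0,"dy":0,"dz":0,"turn":0},{"dx":0,"dy":0,"dz":0,"turn":0},{"dx":0,"dy":0,"dz":0,"turn":0},{"dx":0,"dy":0,"dz":0,"turn":0},{"dx":0,"dy":0,"dz":0,"turn":0},{"dx":0,"dy":0,"dz":0,"turn":0},{"dx":0,"dy":0,"dz":0,"turn":0}]' 0.5
python3 -m crank '[{"dx":0,"dy":0,"dz":0,"turn":0},{"dx":0,"dy":0,"dz":0,"turn":0},{"dx":0,"dy":0,"dz":0,"turn":0},{"dx":0,"dy":0,"dz":0,"turn":0},{"dx":0,"dy":0,"dz":0,"turn":0},{"dx":0,"dy":0,"dz":0,"turn":0},{"dx":0,"dy":0,"dz":0,"turn":0},{"dx":0,"dy":0,"dz":0,"turn":0},{"dx":0,"dy":0,"dz":0,"turn":0},{"dx":0,"dy":0,"dz":0,"turn":0}]' 0.485
python3 -c "
from h import *
st=env.read_state();print(st['eef_pos'],st['wrist_force'],st['moment'],st['width'])"
```

```text
time_s: 6.92
eef_pos: [0.5355, 0.1769, 0.1136]
eef_rot: [0.705, -0.001, 0.709, -0.001]
wrist_force: [-0.0, 0.9, -0.4]
width: 0.0425
time_s: 7.75
eef_pos: [0.5356, 0.1769, 0.1136]
eef_rot: [0.706, -0.001, 0.709, -0.001]
wrist_force: [0.4, -0.8, -0.5]
width: 0.0416
[0.53556526 0.17688662 0.11357161] [ 0.43944539 -0.76417092 -0.53132966] [ 0.03925141  0.03794078 -0.00802318] 0.04157250608606929
```

```bash
python3 -m crank '[{"dx":0,"dy":0,"dz":0,"turn":0},{"dx":0,"dy":0,"dz":0,"turn":0},{"dx":0,"dy":0,"dz":0,"turn":0},{"dx":0,"dy":0,"dz":0,"turn":0},{"dx":0,"dy":0,"dz":0,"turn":0},{"dx":0,"dy":0,"dz":0,"turn":0},{"dx":0,"dy":0,"dz":0,"turn":0},{"dx":0,"dy":0,"dz":0,"turn":0},{"dx":0,"dy":0,"dz":0,"turn":0},{"dx":0,"dy":0,"dz":0,"turn":0}]' 0.4 20
python3 -c "
from h import *
st=env.read_state();print(st['eef_pos'],st['wrist_force'],st['moment'],st['width'])"
```

```text
time_s: 8.58
eef_pos: [0.5356, 0.1769, 0.1136]
eef_rot: [0.706, -0.001, 0.709, -0.001]
wrist_force: [-0.2, 0.1, -0.5]
width: 0.0397
[0.53564124 0.1769147  0.11364762] [-0.22052246  0.05559702 -0.50165941] [-0.03046992 -0.02323611 -0.02420879] 0.03971909193423626
```

```bash
python3 -m crank '[{"dx":0,"dy":0,"dz":0.04,"turn":0},{"dx":0,"dy":0,"dz":0.04,"turn":0},{"dx":0,"dy":0,"dz":0,"turn":0},{"dx":0,"dy":0,"dz":0,"turn":0},{"dx":0,"dy":0,"dz":0,"turn":0},{"dx":0,"dy":0,"dz":0,"turn":0},{"dx":0,"dy":0,"dz":0,"turn":0},{"dx":0,"dy":0,"dz":0,"turn":0},{"dx":0,"dy":0,"dz":0,"turn":0},{"dx":0,"dy":0,"dz":0,"turn":0}]'
python3 -m crank '[{"dx":0.03,"dy":0,"dz":0,"turn":0},{"dx":0,"dy":0,"dz":0,"turn":0},{"dx":0,"dy":0,"dz":0,"turn":0},{"dx":0,"dy":0,"dz":0,"turn":0},{"dx":0,"dy":0,"dz":0,"turn":0},{"dx":0,"dy":0,"dz":0,"turn":0},{"dx":0,"dy":0,"dz":0,"turn":0},{"dx":0,"dy":0,"dz":0,"turn":0},{"dx":0,"dy":0,"dz":0,"turn":0},{"dx":0,"dy":0,"dz":0,"turn":0}]'
python3 -c "
from h import *
st=env.read_state();print(st['eef_pos'],st['wrist_force'],st['moment'],st['width'])"
```

```text
time_s: 9.42
eef_pos: [0.5353, 0.1768, 0.116]
eef_rot: [0.705, -0.001, 0.709, -0.001]
wrist_force: [-0.6, 0.5, -0.7]
width: 0.0397
time_s: 10.25
eef_pos: [0.5363, 0.1768, 0.1159]
eef_rot: [0.705, -0.001, 0.709, -0.001]
wrist_force: [-1.0, -0.4, -0.6]
width: 0.0394
[0.53629759 0.1767655  0.11593088] [-1.01792398 -0.43922342 -0.57131169] [-0.00755056  0.04371706 -0.01858213] 0.03939163751282432
```

```bash
python3 -m crank '[{"dx":0.03,"dy":0,"dz":0,"turn":0},{"dx":0,"dy":0,"dz":0,"turn":0},{"dx":0,"dy":0,"dz":0,"turn":0},{"dx":0,"dy":0,"dz":0,"turn":0},{"dx":0,"dy":0,"dz":0,"turn":0},{"dx":0,"dy":0,"dz":0,"turn":0},{"dx":0,"dy":0,"dz":0,"turn":0},{"dx":0,"dy":0,"dz":0,"turn":0},{"dx":0,"dy":0,"dz":0,"turn":0},{"dx":0,"dy":0,"dz":0,"turn":0}]'
python3 -c "
from h import *
st=env.read_state();print(st['eef_pos'],st['wrist_force'],st['moment'],st['width'])"
```

```text
time_s: 11.08
eef_pos: [0.5373, 0.1768, 0.116]
eef_rot: [0.705, -0.001, 0.709, -0.001]
wrist_force: [-0.2, -0.1, -1.4]
width: 0.0393
[0.53732304 0.17679309 0.1159729 ] [-0.18257461 -0.1396615  -1.40793816] [ 0.00707219  0.00898181 -0.00117253] 0.03928520460269055
```

```bash
python3 -m crank '[{"dx":0.025,"dy":0,"dz":0,"turn":0},{"dx":0,"dy":0,"dz":0,"turn":0},{"dx":0,"dy":0,"dz":0,"turn":0},{"dx":0,"dy":0,"dz":0,"turn":0},{"dx":0,"dy":0,"dz":0,"turn":0},{"dx":0,"dy":0,"dz":0,"turn":0},{"dx":0,"dy":0,"dz":0,"turn":0},{"dx":0,"dy":0,"dz":0,"turn":0},{"dx":0,"dy":0,"dz":0,"turn":0},{"dx":0,"dy":0,"dz":0,"turn":0}]'
python3 -c "
from h import *
st=env.read_state();print(st['eef_pos'],st['wrist_force'],st['moment'],st['width'])"
```

```text
time_s: 11.92
eef_pos: [0.5381, 0.1768, 0.116]
eef_rot: [0.705, -0.001, 0.709, -0.001]
wrist_force: [-0.2, 0.4, -0.9]
width: 0.0396
[0.53814346 0.17680097 0.11595798] [-0.19946946  0.3983087  -0.88328788] [-0.01320321 -0.01757241 -0.00279594] 0.03956518721637047
```

```bash
python3 -m crank '[{"dx":0.02,"dy":0,"dz":0,"turn":0},{"dx":0,"dy":0,"dz":0,"turn":0},{"dx":0,"dy":0,"dz":0,"turn":0},{"dx":0,"dy":0,"dz":0,"turn":0},{"dx":0,"dy":0,"dz":0,"turn":0},{"dx":0,"dy":0,"dz":0,"turn":0},{"dx":0,"dy":0,"dz":0,"turn":0},{"dx":0,"dy":0,"dz":0,"turn":0},{"dx":0,"dy":0,"dz":0,"turn":0},{"dx":0,"dy":0,"dz":0,"turn":0}]'
python3 -c "
from h import *
st=env.read_state();print(st['eef_pos'],st['wrist_force'],st['moment'],st['width'])"
```

```text
time_s: 12.75
eef_pos: [0.5387, 0.1768, 0.1159]
eef_rot: [0.705, -0.001, 0.709, -0.001]
wrist_force: [0.6, -0.8, 0.4]
width: 0.0395
[0.53872897 0.17676441 0.11592563] [ 0.59633693 -0.81351995  0.3860494 ] [-0.04745389 -0.00391311  0.01226809] 0.039512384970734254
```

```bash
python3 -m crank '[{"dx":0.02,"dy":0,"dz":0,"turn":0},{"dx":0,"dy":0,"dz":0,"turn":0},{"dx":0,"dy":0,"dz":0,"turn":0},{"dx":0,"dy":0,"dz":0,"turn":0},{"dx":0,"dy":0,"dz":0,"turn":0},{"dx":0,"dy":0,"dz":0,"turn":0},{"dx":0,"dy":0,"dz":0,"turn":0},{"dx":0,"dy":0,"dz":0,"turn":0},{"dx":0,"dy":0,"dz":0,"turn":0},{"dx":0,"dy":0,"dz":0,"turn":0}]'
python3 -c "
from h import *
st=env.read_state();print(st['eef_pos'],st['wrist_force'],st['moment'],st['width'])"
```

```text
time_s: 13.58
eef_pos: [0.5388, 0.1767, 0.1158]
eef_rot: [0.705, -0.001, 0.709, -0.001]
wrist_force: [-1.2, -0.6, -0.5]
width: 0.0394
[0.53876261 0.17673569 0.11580228] [-1.15636046 -0.60129845 -0.53632392] [ 0.08474165  0.12273556 -0.00426611] 0.039403968264612434
```

```bash
python3 -m crank '[{"dx":-0.04,"dy":0,"dz":0,"turn":0},{"dx":-0.04,"dy":0,"dz":0.01,"turn":0},{"dx":0,"dy":0,"dz":0,"turn":0},{"dx":0,"dy":-0.1,"dz":0,"turn":0},{"dx":0,"dy":-0.1,"dz":0,"turn":0},{"dx":0,"dy":-0.1,"dz":0,"turn":0},{"dx":0,"dy":-0.1,"dz":0,"turn":0},{"dx":0,"dy":-0.1,"dz":0,"turn":0},{"dx":0,"dy":0,"dz":0,"turn":0},{"dx":0,"dy":0,"dz":0,"turn":0}]'
python3 -c "
from h import *
st=env.read_state();print(st['eef_pos'],st['wrist_force'],st['moment'],st['width'])"
```

```text
time_s: 14.42
eef_pos: [0.5367, 0.1598, 0.1163]
eef_rot: [0.705, -0.001, 0.709, -0.001]
wrist_force: [-0.3, 0.7, 0.1]
width: 0.0392
[0.53666612 0.15975657 0.11630271] [-0.26818038  0.7228387   0.13601692] [0.01412879 0.02412055 0.01717704] 0.0392201792767635
```

```bash
python3 -m crank '[{"dx":-0.01,"dy":-0.1,"dz":0,"turn":0},{"dx":0,"dy":-0.1,"dz":0,"turn":0},{"dx":0,"dy":-0.1,"dz":0,"turn":0},{"dx":0,"dy":-0.1,"dz":0,"turn":-0.1},{"dx":0,"dy":-0.1,"dz":0,"turn":-0.15},{"dx":-0.005,"dy":-0.1,"dz":0,"turn":-0.15},{"dx":-0.01,"dy":-0.1,"dz":0,"turn":-0.15},{"dx":-0.01,"dy":-0.1,"dz":0,"turn":-0.15},{"dx":0,"dy":0,"dz":0,"turn":0},{"dx":0,"dy":0,"dz":0,"turn":0}]'
python3 -c "
from h import *
st=env.read_state();q=st['eef_rot']; m=R.from_quat([*q[1:],q[0]]).as_matrix();print(st['eef_pos'],m[:,2],st['wrist_force'],st['moment'],st['width'])"
```

```text
time_s: 15.25
eef_pos: [0.5355, 0.1329, 0.1163]
eef_rot: [0.705, 0.023, 0.709, -0.025]
wrist_force: [1.4, -0.6, -0.3]
width: 0.0394
[0.53552712 0.13292168 0.11631903] [ 0.99763631 -0.06851846 -0.00519656] [ 1.37669995 -0.60638491 -0.34601712] [ 0.00062337 -0.02713748  0.0378129 ] 0.03940565605330938
```

```bash
python3 -m crank '[{"dx":-0.012,"dy":-0.1,"dz":0,"turn":-0.14},{"dx":-0.013,"dy":-0.1,"dz":0,"turn":-0.14},{"dx":-0.013,"dy":-0.1,"dz":0,"turn":-0.14},{"dx":-0.013,"dy":-0.1,"dz":0,"turn":-0.14},{"dx":-0.013,"dy":-0.1,"dz":0,"turn":-0.12},{"dx":-0.013,"dy":-0.1,"dz":0,"turn":0},{"dx":-0.013,"dy":-0.1,"dz":0,"turn":0},{"dx":-0.013,"dy":-0.1,"dz":0,"turn":0},{"dx":0,"dy":0,"dz":0,"turn":0},{"dx":0,"dy":0,"dz":0,"turn":0}]'
python3 -c "
from h import *
st=env.read_state();q=st['eef_rot']; m=R.from_quat([*q[1:],q[0]]).as_matrix();p=st['eef_pos'];print(p,'dx err',p[0]-.5183-.1289*p[1],m[:,2],st['wrist_force'],st['moment'],st['width'])"
```

```text
time_s: 16.08
eef_pos: [0.532, 0.1063, 0.1163]
eef_rot: [0.704, 0.047, 0.707, -0.048]
wrist_force: [-0.3, 0.2, -1.0]
width: 0.0393
[0.53202461 0.10626346 0.11633617] dx err 2.7254786488274674e-05 [ 0.99097474 -0.13394846 -0.00518323] [-0.28273853  0.17669544 -0.96687146] [ 0.02723357 -0.00587063  0.00675267] 0.03934316640568934
```

```bash
python3 -m crank '[{"dx":-0.013,"dy":-0.1,"dz":0,"turn":0},{"dx":-0.013,"dy":-0.1,"dz":0,"turn":0},{"dx":-0.013,"dy":-0.1,"dz":0,"turn":0},{"dx":-0.013,"dy":-0.1,"dz":0,"turn":0},{"dx":-0.013,"dy":-0.1,"dz":0,"turn":0},{"dx":-0.013,"dy":-0.1,"dz":0,"turn":0},{"dx":-0.013,"dy":-0.1,"dz":0,"turn":0},{"dx":-0.013,"dy":-0.1,"dz":0,"turn":0},{"dx":0,"dy":0,"dz":0,"turn":0},{"dx":0,"dy":0,"dz":0,"turn":0}]'
python3 - <<'E'
from h import *
st=env.read_state();p=st['eef_pos'];print(p,'dx err',p[0]-.5183-.1289*p[1],st['wrist_force'],st['moment'],st['width'])
s=cams.snapshot("side"); t=cams.snapshot("top");print(proj("side",[*p[:2],.135]),proj("top",[*p[:2],.135]))
cv2.imwrite("pics/c4.png",np.hstack([cv2.resize(s[120:220,215:315],(400,400),interpolation=cv2.INTER_CUBIC),cv2.resize(t[160:260,200:300],(400,400),interpolation=cv2.INTER_CUBIC)]))
E
```

```text
time_s: 16.92
eef_pos: [0.5286, 0.0796, 0.1164]
eef_rot: [0.704, 0.047, 0.707, -0.048]
wrist_force: [-0.9, 0.3, 0.1]
width: 0.0396
[0.52858645 0.07963009 0.11638374] dx err 2.2127956488383546e-05 [-0.94527401  0.25560608  0.13501151] [-0.02543963 -0.03882502 -0.0164997 ] 0.03960067385513487
[277.  181.1] [252.9 214.9]
```

View pics/c4.png

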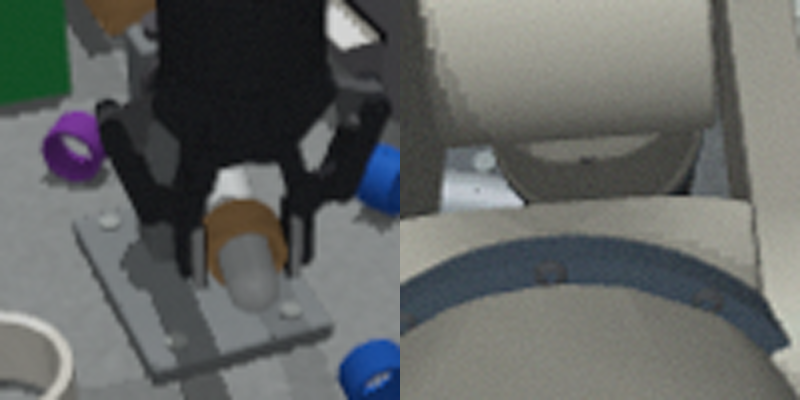

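```bash
python3 -m crank '[{"dx":-0.013,"dy":-0.1,"dz":0,"turn":0},{"dx":-0.013,"dy":-0.1,"dz":0,"turn":0},{"dx":-0.013,"dy":-0.1,"dz":0,"turn":0},{"dx":-0.013,"dy":-0.1,"dz":0,"turn":0},{"dx":-0.013,"dy":-0.1,"dz":0,"turn":0},{"dx":-0.013,"dy":-0.1,"dz":0,"turn":0},{"dx":-0.013,"dy":-0.1,"dz":0,"turn":0},{"dx":-0.013,"dy":-0.1,"dz":0,"turn":0},{"dx":-0.013,"dy":-0.1,"dz":0,"turn":0},{"dx":0,"dy":0,"dz":0,"turn":0}]'
python3 -c "
from h import *
st=env.read_state();p=st['eef_pos'];print(p,'dx err',p[0]-.5183-.1289*p[1],st['wrist_force'],st['moment'],st['width'])"
```

```text
time_s: 17.85
eef_pos: [0.5246, 0.0501, 0.1164]
eef_rot: [0.704, 0.046, 0.707, -0.048]
wrist_force: [-0.1, -0.4, -0.4]
width: 0.0396
[0.52463951 0.0500792  0.1163557 ] dx err -0.00011570294355946632 [-0.07782675 -0.40020579 -0.36417442] [ 0.07158504  0.02377511 -0.01549873] 0.03955323454328379
```

```bash
python3 -m crank '[{"dx":-0.013,"dy":-0.13,"dz":0,"turn":0},{"dx":-0.017,"dy":-0.13,"dz":0,"turn":0},{"dx":-0.017,"dy":-0.13,"dz":0,"turn":0},{"dx":-0.017,"dy":-0.13,"dz":0,"turn":0},{"dx":-0.017,"dy":-0.13,"dz":0,"turn":0},{"dx":-0.017,"dy":-0.13,"dz":0,"turn":0},{"dx":-0.017,"dy":-0.13,"dz":0,"turn":0},{"dx":-0.017,"dy":-0.13,"dz":0,"turn":0},{"dx":-0.017,"dy":-0.13,"dz":0,"turn":0},{"dx":-0.017,"dy":-0.13,"dz":0,"turn":0}]'
python3 -m crank '[{"dx":-0.017,"dy":-0.13,"dz":0,"turn":0},{"dx":-0.017,"dy":-0.13,"dz":0,"turn":0},{"dx":-0.017,"dy":-0.13,"dz":0,"turn":0},{"dx":-0.017,"dy":-0.13,"dz":0,"turn":0},{"dx":-0.017,"dy":-0.13,"dz":0,"turn":0},{"dx":-0.017,"dy":-0.13,"dz":0,"turn":0},{"dx":0,"dy":0,"dz":0.2,"turn":0},{"dx":0,"dy":0,"dz":0.2,"turn":0},{"dx":0,"dy":0,"dz":0,"turn":0},{"dx":0,"dy":0,"dz":0,"turn":0}]'
python3 - <<'E'
from h import *
np.set_printoptions(precision=4,suppress=True)
st=env.read_state();print(st['eef_pos'],st['wrist_force'],st['width'])
t=cv2.imread("pics/top0.png"); s=cams.snapshot("side"); tt=cams.snapshot("top"); 
# basket outline from initial top crop: bright low-sat blob
a=cv2.resize(t[225:320,375:485],(440,380),interpolation=cv2.INTER_CUBIC)
b=cv2.resize(s[320:420,240:365],(350,280),interpolation=cv2.INTER_CUBIC); c=cv2.resize(s[120:240,230:350],(280,280),interpolation=cv2.INTER_CUBIC)
o=np.zeros((600,800,3),np.uint8); o[:380,:440]=a; o[:280,445:795]=b; o[300:580,445:725]=c
cv2.imwrite("pics/c5.png",o)
E
```

```text
time_s: 18.68
eef_pos: [0.5193, 0.0074, 0.1164]
eef_rot: [0.704, 0.046, 0.707, -0.048]
wrist_force: [-0.2, -0.5, 0.5]
width: 0.0395
time_s: 19.52
eef_pos: [0.5158, -0.0196, 0.1299]
eef_rot: [0.704, 0.047, 0.707, -0.048]
wrist_force: [-1.3, 0.1, -1.8]
width: 0.0393
[ 0.5158 -0.0196  0.1299] [-1.3175  0.0637 -1.7956] 0.03931486787574792
```

View pics/c5.png

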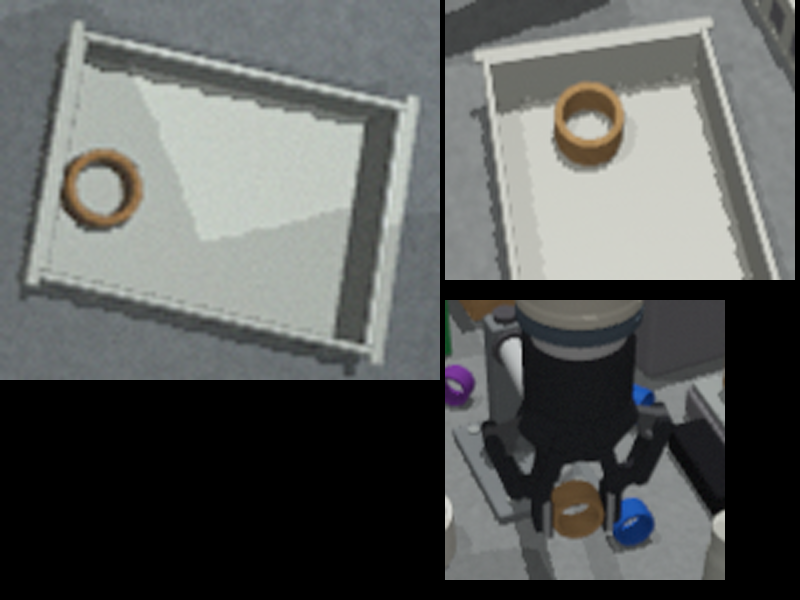

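```bash
python3 -m crank '[{"dx":-0.1,"dy":-0.4,"dz":0.1,"turn":0},{"dx":-0.15,"dy":-0.7,"dz":0.1,"turn":0},{"dx":-0.15,"dy":-0.7,"dz":0,"turn":0},{"dx":-0.15,"dy":-0.7,"dz":0,"turn":0},{"dx":-0.15,"dy":-0.7,"dz":0,"turn":0},{"dx":-0.15,"dy":-0.7,"dz":0,"turn":0},{"dx":-0.15,"dy":-0.7,"dz":0,"turn":0},{"dx":-0.15,"dy":-0.7,"dz":0,"turn":0},{"dx":-0.15,"dy":-0.7,"dz":0,"turn":0},{"dx":-0.15,"dy":-0.7,"dz":0,"turn":0}]'
python3 -m crank '[{"dx":-0.15,"dy":-0.7,"dz":0,"turn":0},{"dx":-0.15,"dy":-0.6,"dz":0,"turn":0},{"dx":-0.15,"dy":-0.5,"dz":0,"turn":0},{"dx":-0.1,"dy":-0.4,"dz":0,"turn":0},{"dx":-0.1,"dy":-0.3,"dz":0,"turn":0},{"dx":-0.1,"dy":-0.2,"dz":0,"turn":0},{"dx":0,"dy":-0.1,"dz":0,"turn":0},{"dx":0,"dy":0,"dz":0,"turn":0},{"dx":0,"dy":0,"dz":0,"turn":0},{"dx":0,"dy":0,"dz":0,"turn":0}]'
python3 -c "
from h import *
st=env.read_state();q=st['eef_rot']; m=R.from_quat([*q[1:],q[0]]).as_matrix();p=st['eef_pos'];print(p,m[:,2],m[:,0],st['wrist_force'],st['width'])"
```

```text
time_s: 20.45
eef_pos: [0.4675, -0.2294, 0.1366]
eef_rot: [0.704, 0.043, 0.708, -0.045]
wrist_force: [0.4, -0.3, 0.1]
width: 0.0395
time_s: 21.28
eef_pos: [0.4388, -0.3238, 0.1367]
eef_rot: [0.703, 0.044, 0.708, -0.046]
wrist_force: [-0.0, 0.8, -1.2]
width: 0.0395
[ 0.43880024 -0.32383315  0.13673645] [ 0.99183799 -0.12728604 -0.0074604 ] [-0.00784856 -0.00254826 -0.99996595] [-0.04948754  0.75108005 -1.21766148] 0.03948081483077266
```

```bash
python3 -m crank '[{"dx":0.14,"dy":-0.04,"dz":-0.2,"turn":0},{"dx":0.13,"dy":-0.04,"dz":-0.4,"turn":0},{"dx":0,"dy":0,"dz":-0.6,"turn":0},{"dx":0,"dy":0,"dz":-0.6,"turn":0},{"dx":0,"dy":0,"dz":-0.5,"turn":0},{"dx":0,"dy":0,"dz":-0.4,"turn":0},{"dx":0,"dy":0,"dz":-0.3,"turn":0},{"dx":0,"dy":0,"dz":-0.15,"turn":0},{"dx":0,"dy":0,"dz":0,"turn":0},{"dx":0,"dy":0,"dz":0,"turn":0}]'
python3 - <<'E'
from h import *
st=env.read_state();p=st['eef_pos'];print(p,st['wrist_force'],st['width'])
s=cams.snapshot("side"); t=cams.snapshot("top")
o=np.hstack([cv2.resize(s[280:420,230:370],(400,400),interpolation=cv2.INTER_CUBIC),cv2.resize(t[215:325,370:490],(400,400),interpolation=cv2.INTER_CUBIC)])
cv2.imwrite("pics/c6.png",o)
E
```

```text
time_s: 22.12
eef_pos: [0.4509, -0.3224, 0.0321]
eef_rot: [0.703, 0.042, 0.708, -0.044]
wrist_force: [-0.5, -0.0, -1.5]
width: 0.0393
[ 0.45089899 -0.32240746  0.03213278] [-4.60775812e-01 -1.29563155e-03 -1.48014503e+00] 0.03934849467171355
```

View pics/c6.png

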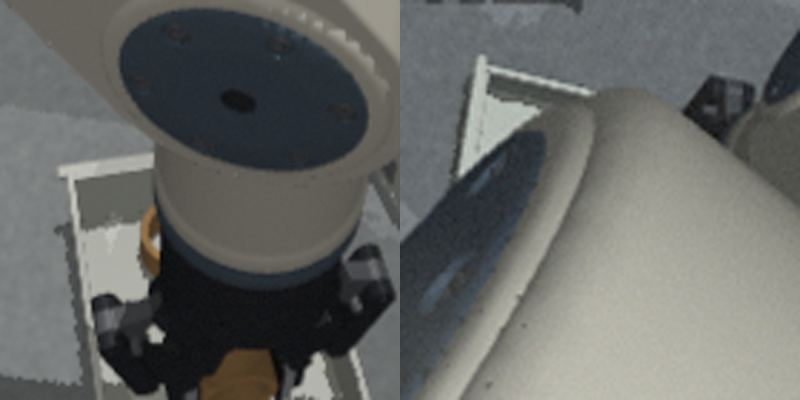

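```bash
python3 -m crank '[{"dx":-0.06,"dy":-0.03,"dz":-0.1,"turn":0},{"dx":-0.06,"dy":-0.03,"dz":-0.1,"turn":0},{"dx":0,"dy":0,"dz":-0.1,"turn":0},{"dx":0,"dy":0,"dz":-0.1,"turn":0},{"dx":0,"dy":0,"dz":-0.1,"turn":0},{"dx":0,"dy":0,"dz":-0.1,"turn":0},{"dx":0,"dy":0,"dz":-0.06,"turn":0},{"dx":0,"dy":0,"dz":-0.03,"turn":0},{"dx":0,"dy":0,"dz":0,"turn":0},{"dx":0,"dy":0,"dz":0,"turn":0}]'
python3 -c "
from h import *
st=env.read_state();p=st['eef_pos'];print(p,st['wrist_force'],st['moment'],st['width'])"
```

```text
time_s: 23.05
eef_pos: [0.4485, -0.326, 0.0123]
eef_rot: [0.705, 0.041, 0.707, -0.045]
wrist_force: [-0.8, -0.5, -0.5]
width: 0.0395
[ 0.44850572 -0.32604532  0.01232362] [-0.77675337 -0.51851257 -0.53855593] [-0.05727503  0.06846694 -0.0117237 ] 0.03948853622907922
```

```bash
python3 -m crank '[{"dx":0,"dy":0,"dz":-0.03,"turn":0},{"dx":0,"dy":0,"dz":-0.03,"turn":0},{"dx":0,"dy":0,"dz":-0.03,"turn":0},{"dx":0,"dy":0,"dz":-0.03,"turn":0},{"dx":0,"dy":0,"dz":-0.03,"turn":0},{"dx":0,"dy":0,"dz":0,"turn":0},{"dx":0,"dy":0,"dz":0,"turn":0},{"dx":0,"dy":0,"dz":0,"turn":0},{"dx":0,"dy":0,"dz":0,"turn":0},{"dx":0,"dy":0,"dz":0,"turn":0}]'
python3 -c "
from h import *
st=env.read_state();p=st['eef_pos'];print(p,st['wrist_force'],st['moment'],st['width'])"
```

```text
time_s: 23.88
eef_pos: [0.4488, -0.3262, 0.0077]
eef_rot: [0.705, 0.041, 0.707, -0.045]
wrist_force: [0.5, 0.1, -0.3]
width: 0.0393
[ 0.44879632 -0.32618884  0.00769779] [ 0.51022143  0.12497091 -0.33374274] [-0.0065945  -0.00620158 -0.004591  ] 0.03929527700565059
```

```bash
python3 -m crank '[{"dx":0,"dy":0,"dz":-0.015,"turn":0},{"dx":0,"dy":0,"dz":-0.015,"turn":0},{"dx":0,"dy":0,"dz":-0.015,"turn":0},{"dx":0,"dy":0,"dz":-0.015,"turn":0},{"dx":0,"dy":0,"dz":0,"turn":0},{"dx":0,"dy":0,"dz":0,"turn":0},{"dx":0,"dy":0,"dz":0,"turn":0},{"dx":0,"dy":0,"dz":0,"turn":0},{"dx":0,"dy":0,"dz":0,"turn":0},{"dx":0,"dy":0,"dz":0,"turn":0}]'
python3 -c "
from h import *
st=env.read_state();p=st['eef_pos'];print(p,st['wrist_force'],st['moment'],st['width'])"
```

```text
time_s: 24.72
eef_pos: [0.4488, -0.3262, 0.0058]
eef_rot: [0.705, 0.041, 0.707, -0.045]
wrist_force: [-0.2, 0.3, 0.1]
width: 0.0395
[ 0.44883343 -0.32619385  0.00578193] [-0.17440427  0.27121369  0.06832145] [0.00458076 0.02904019 0.05601607] 0.039544305470964464
```

```bash
python3 -m crank '[{"dx":0,"dy":0,"dz":-0.015,"turn":0},{"dx":0,"dy":0,"dz":-0.015,"turn":0},{"dx":0,"dy":0,"dz":0,"turn":0},{"dx":0,"dy":0,"dz":0,"turn":0},{"dx":0,"dy":0,"dz":0,"turn":0},{"dx":0,"dy":0,"dz":0,"turn":0},{"dx":0,"dy":0,"dz":0,"turn":0},{"dx":0,"dy":0,"dz":0,"turn":0},{"dx":0,"dy":0,"dz":0,"turn":0},{"dx":0,"dy":0,"dz":0,"turn":0}]'
python3 -c "
from h import *
st=env.read_state();p=st['eef_pos'];print(p,st['wrist_force'],st['moment'],st['width'])"
```

```text
time_s: 25.55
eef_pos: [0.4489, -0.3263, 0.0051]
eef_rot: [0.705, 0.041, 0.706, -0.045]
wrist_force: [-0.8, -0.1, 0.9]
width: 0.0396
[ 0.44888597 -0.32627901  0.00513128] [-0.78896038 -0.14775541  0.85425759] [ 0.05193924  0.01561646 -0.0238131 ] 0.039630826899186566
```

```bash
python3 -m crank '[{"dx":0,"dy":0,"dz":0,"turn":0},{"dx":0,"dy":0,"dz":0,"turn":0},{"dx":0,"dy":0,"dz":0,"turn":0},{"dx":0,"dy":0,"dz":0,"turn":0},{"dx":0,"dy":0,"dz":0,"turn":0},{"dx":0,"dy":0,"dz":0,"turn":0},{"dx":0,"dy":0,"dz":0,"turn":0},{"dx":0,"dy":0,"dz":0,"turn":0},{"dx":0,"dy":0,"dz":0,"turn":0},{"dx":0,"dy":0,"dz":0,"turn":0}]' 0.5
python3 -m crank '[{"dx":0,"dy":0,"dz":0,"turn":0},{"dx":0,"dy":0,"dz":0,"turn":0},{"dx":0,"dy":0,"dz":0,"turn":0},{"dx":0,"dy":0,"dz":0,"turn":0},{"dx":0,"dy":0,"dz":0,"turn":0},{"dx":0,"dy":0,"dz":0.05,"turn":0},{"dx":0,"dy":0,"dz":0.1,"turn":0},{"dx":0,"dy":0,"dz":0.1,"turn":0},{"dx":0,"dy":0,"dz":0.1,"turn":0},{"dx":0,"dy":0,"dz":0.1,"turn":0}]' 0.6
python3 -m crank '[{"dx":0,"dy":0,"dz":0.2,"turn":0},{"dx":0,"dy":0,"dz":0.3,"turn":0},{"dx":0,"dy":0,"dz":0.5,"turn":0},{"dx":0,"dy":0,"dz":0.6,"turn":0},{"dx":0,"dy":0,"dz":0.7,"turn":0},{"dx":0,"dy":0,"dz":0.7,"turn":0},{"dx":0,"dy":0,"dz":0.7,"turn":0},{"dx":0,"dy":0,"dz":0.7,"turn":0},{"dx":0,"dy":0,"dz":0.7,"turn":0},{"dx":0,"dy":0,"dz":0.5,"turn":0}]'
python3 -m crank '[{"dx":0,"dy":-0.6,"dz":0.2,"turn":0},{"dx":0,"dy":-0.7,"dz":0,"turn":0},{"dx":0,"dy":-0.7,"dz":0,"turn":0},{"dx":0,"dy":-0.7,"dz":0,"turn":0},{"dx":0,"dy":-0.7,"dz":0,"turn":0},{"dx":0,"dy":-0.7,"dz":0,"turn":0},{"dx":0,"dy":-0.6,"dz":0,"turn":0},{"dx":0,"dy":-0.4,"dz":0,"turn":0},{"dx":0,"dy":-0.2,"dz":0,"turn":0},{"dx":0,"dy":0,"dz":0,"turn":0}]'
python3 - <<'E'
from h import *
s=cams.snapshot("side"); t=cams.snapshot("top")
o=np.hstack([cv2.resize(s,(400,300)),cv2.resize(t,(400,300))])
d=cv2.resize(t[215:325,370:490],(400,300),interpolation=cv2.INTER_CUBIC); e=cv2.resize(s[300:420,230:390],(400,300),interpolation=cv2.INTER_CUBIC)
cv2.imwrite("pics/c7.png",np.vstack([o,np.hstack([e,d])]))
E
```

```text
time_s: 26.38
eef_pos: [0.4491, -0.3264, 0.005]
eef_rot: [0.705, 0.041, 0.706, -0.045]
wrist_force: [-0.1, -1.3, -0.2]
width: 0.043
time_s: 27.22
eef_pos: [0.4488, -0.3261, 0.0193]
eef_rot: [0.705, 0.041, 0.707, -0.045]
wrist_force: [0.1, 0.0, -0.0]
width: 0.0513
time_s: 28.05
eef_pos: [0.4462, -0.3243, 0.1993]
eef_rot: [0.704, 0.042, 0.707, -0.045]
wrist_force: [0.2, -0.9, 0.4]
width: 0.0513
time_s: 28.88
eef_pos: [0.4468, -0.4903, 0.2215]
eef_rot: [0.709, 0.038, 0.703, -0.047]
wrist_force: [0.9, 0.0, 0.1]
width: 0.0514
```

View pics/c7.png

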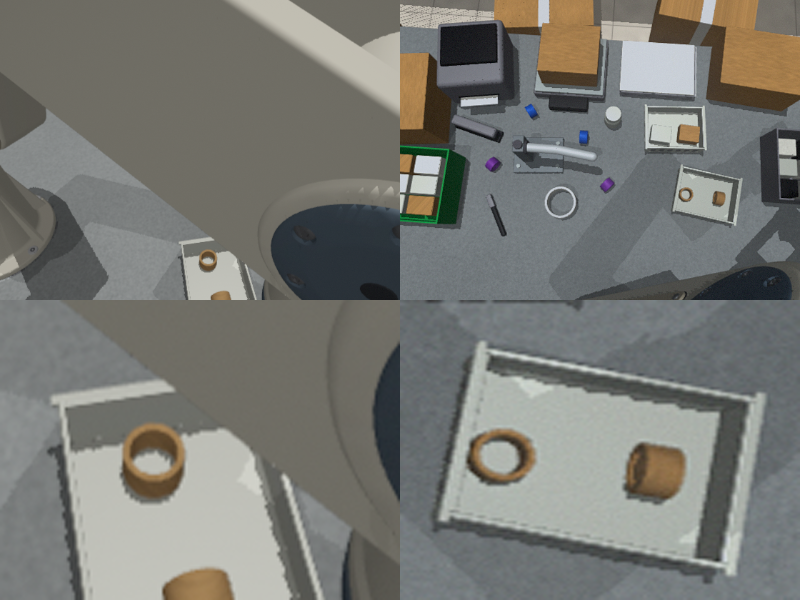

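```bash
python3 -c "
from rig import env
print(env.hand_in(), env.read_state()['time_s'])"
```

```text
the job is handed in; nothing more can be done
the job is handed in; nothing more can be done
```

I slid the core off the arm's open end and set it down in the basket with the standing core, then let go. I handed the job in at about 29 s.

- **Sliding it off:** I gripped the core at 20 N, raised it to the arm's height, and felt sideways for one wall of the bore. That contact put the arm's axis at x ≈ 0.536 m, agreeing with the camera fit. I then followed the arm around its bend, about 0.13 rad. Wrist force readings were taken only at the end of each call; while the core was on the arm they stayed below about 1.5 N, and noise was about ±1 N.
- **Placing it:** I lowered the core in small steps to the basket floor in the free half. The last step fell slightly short, with about 0.9 N upward. This is near the noise, so contact with the floor was not clear-cut; any drop on release should have been under 1 mm.
- **Final pictures:** The core lies on its side on the basket floor, the other core still stands in its place, and the tape roll looks unmoved by eye. The blue and purple look-alikes are where they were. The gripper is open and clear of everything, and the last force readings were at noise level.

No check failed. An early approach move overshot by about 15 mm above the arm and was corrected before gripping.

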